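Put the bathroom set back on its own stands

TASK

After cleaning, the three pieces of the bathroom set were each put back on the wrong stand: put the jar upright on the round stand, the soap dispenser on the square stand and the toothbrush holder on the oblong stand, each centred, the dispenser and the holder lined up with their stands' edges (the dispenser any of its four ways round). The pieces are damp, so never stand one on the bare wooden top: park one on the slate tile while you exchange them. Set them down without dropping or tipping any, let go, and leave the nail brush and the candle jar where they are.

Things in the scene. Friction and masses are not known exactly. Their poses are not given: they have to be found in the camera images.
- jar: Round white ceramic jar with wooden lid and small lid knob, loose, about 0.25 kg. Straight cylindrical body 62 mm in diameter and 78 mm high; lid 58 mm in diameter up to 86 mm, ball knob (14 mm) up to 95 mm. Stands upright; origin at the centre of its underside, z up.
- dispenser: Square white ceramic soap dispenser with a small steel pump, loose, about 0.28 kg. Body 56 x 56 mm (its x and y), 76 mm high; pump in the middle on top, up to 93 mm, its spout pointing to +x but staying inside the body's outline. Origin at the centre of its underside, z up.
- brush_holder: Oblong white ceramic toothbrush holder (empty), wooden top with three dark holes, loose, about 0.25 kg. Body 84 mm along its x, 42 mm along its y, 78 mm high, 85 mm with its slightly smaller wooden top. Origin at the centre of its underside, z up.
- round_stand: Round pale grey cast-stone stand, fixed to the top, 96 mm in diameter, 15 mm thick, flat: the jar's own stand. Origin at the centre of its underside, so its upper face is at z = 15 mm.
- square_stand: Square pale grey cast-stone stand, fixed, 92 x 92 mm (its x and y), 15 mm thick, flat: the dispenser's own stand. Origin at the centre of its underside, upper face at z = 15 mm.
- oblong_stand: Oblong pale grey cast-stone stand, fixed, 116 mm along its x, 72 mm along its y, 15 mm thick, flat: the brush holder's own stand. Origin at the centre of its underside, upper face at z = 15 mm.
- slate: Nearly black square slate tile, fixed, 100 x 100 mm, 10 mm thick, flat and empty at the start: the free spot. Origin at the centre of its underside, upper face at z = 10 mm.
- nail_brush: Bystander: nail brush, pale wooden back 85 x 36 mm (its x and y), white bristle block below, 30 mm high in all, loose on the bare top among the stands. Origin at the centre of its underside.
- candle_jar: Bystander: amber glass candle jar with lid, 52 mm in diameter, 62 mm high, loose on the bare top. Origin at the centre of its underside. (All other clutter - comb, mug, paper rolls, plant, basin, crate - stands outside the area of stands and slate, at least 70 mm from their edges.)

How it is judged:
On the way:
1. one of the three pieces has been set down upright on the slate tile (centre within 45 mm of the slate's centre) and let go (((horizontal distance between jar and slate below 0.045 m and z of jar in the frame of slate below 0.014 m and angle between jar's own z axis and vertical below 0.1 rad and contact force between the fingers and jar below 0.1 N) or (horizontal distance between dispenser and slate below 0.045 m and z of dispenser in the frame of slate below 0.014 m and angle between dispenser's own z axis and vertical below 0.1 rad and contact force between the fingers and dispenser below 0.1 N) or (horizontal distance between brush_holder and slate below 0.045 m and z of brush_holder in the frame of slate below 0.014 m and angle between brush_holder's own z axis and vertical below 0.1 rad and contact force between the fingers and brush_holder below 0.1 N))), for 0.2 s.
At the end, for the whole second after the job is handed in: Jar on the round, dispenser on the square, brush holder on the oblong stand: each upright, released, at rest, its centre within 15 mm of the stand's centre; the holder's long side and the dispenser's sides within 0.25 rad of their stand's long side or sides (horizontal distance between jar and round_stand below 0.015 m and z of jar in the frame of round_stand between 0.011 and 0.019 m and angle between each of jar, dispenser, brush_holder's own z axis and vertical below 0.08 rad and linear speed of each of jar, dispenser, brush_holder below 0.02 m/s and angular speed of each of jar, dispenser, brush_holder below 0.15 rad/s and contact force between the fingers and jar below 0.1 N and horizontal distance between dispenser and square_stand below 0.015 m and z of dispenser in the frame of square_stand between 0.011 and 0.019 m and contact force between the fingers and dispenser below 0.1 N and horizontal distance between brush_holder and oblong_stand below 0.015 m and z of brush_holder in the frame of oblong_stand between 0.011 and 0.019 m and contact force between the fingers and brush_holder below 0.1 N and angle between the x axis of brush_holder and the x axis of oblong_stand, either way round below 0.25 rad and (angle between the x axis of dispenser and the x axis of square_stand, either way round below 0.25 rad or angle between the x axis of dispenser and the y axis of square_stand, either way round below 0.25 rad)); the robot touches nothing.
It fails at once if a piece of the set touches down on the wooden washstand top (its underside comes below 5 mm) (height (world z) of any of jar, dispenser, brush_holder below 0.005 m).
It fails at once if a piece of the set tips over (more than 35 degrees) (angle between any of jar, dispenser, brush_holder's own z axis and vertical above 0.61 rad).
It fails at once if a piece of the set is dropped (moves faster than 0.55 m/s with no finger touching it) ((linear speed of jar above 0.55 m/s and contact force between the fingers and jar below 0.05 N) or (linear speed of dispenser above 0.55 m/s and contact force between the fingers and dispenser below 0.05 N) or (linear speed of brush_holder above 0.55 m/s and contact force between the fingers and brush_holder below 0.05 N)).
It fails at once if the nail brush or the candle jar is pushed more than 20 mm from its place (distance of any of nail_brush, candle_jar from where it was at the start of the episode above 0.02 m).
It also fails if it takes over 112 s, if anything falls off the work surface, if the arm or the gripper's body presses on something with over 40 N, if the wrist force passes 120 N, or if a joint passes its speed limit or range.

ROBOT

A 6-joint arm with a two-finger parallel gripper is mounted at the origin on the work surface. World frame = base frame: x ahead of the robot, y to its left, z up, the work surface at z = 0. Lengths are in m, angles in rad, forces in N, time in s.
With the tool pointing down it reaches from about 0.425 to 1.125 m from the base axis. Payload 14.9 kg.
Tool frame: the origin (TCP) lies on the centre line of the jaws, within the pads' length; the fingertips stand 11 mm ahead of it and the grasp point (between the pads) lies 8 mm behind it; z points along the fingers, y is the line along which they close (so a half turn about z gives the same grasp; the last joint's range is limited). The gripper opens to 91 mm and grips with 3 to 60 N. Pads are 32 mm wide; open, the fingers measure 118 mm over their backs; the gripper's body (76 mm by 178 mm) begins 60 mm behind the grasp point.
Start: joints at [1.196, 0.379, 1.734, -0, 1.028, -0.033], TCP at [0.235, 0.66, 0.225] pointing down, gripper open.
Joint ranges: [-2.77, 2.77], [-0.74, 2.19], [0, 2.66], [-1.06, 4.2], [0.31, 2.87], [-3.08, 3.08]. Speed limits (rad/s): [1.89, 1.89, 2.39, 3.14, 3.14, 3.14].

INTERFACE

Orientations are given as a unit quaternion [x, y, z, w].
In Python, from bench import arm gives the robot as it stands. The module is installed in compiled form; this text tells all that it offers.
- The arm moves only by the tool step_arm, never from a script. Its argument "commands" is a list of rows, each an object with "hand": the closure, from -1 (fully open) to 1 (shut), so that 0 is half open; "xyz": the shift along the tool's x, y, z scaled (see below), a list of three; "twist": the turn about the tool's z scaled (see below). A call has 1 to 10 rows; each row shifts and turns the commanded pose from where the row before left it, along the tool's axes as they then stand; what a row does not reach is not made up. The controller multiplies each number of a shift by 150 mm and each number of a turn by 0.1 rad. A row lasts 1/8 s, in which the tool goes at most 62.5 mm and 10.7 degrees, less where a joint would pass 70% of its speed; a pose out of reach is approached as far as the arm can. A call with a number of a shift or a turn outside -1 to 1 is refused whole. A call with a gripper value outside its range is refused whole. The fingers move at their own pace and stop on an object; the grip force is fixed at half the most. Time passes only in rows, so rows that do not move let the fingers close. It gives the time, the measured TCP pose, the force, the opening and the grip force at its end, in the units of the state.
- arm.state(): the state, without advancing time (a new reading comes with each control period).
- arm.snapshot(name): name is "scene" or "top" or "wrist"; returns the picture (384x512x3 uint8, red, green, blue); there is no depth.
- arm.camera_info(name): a dict with "camera_matrix" (3x3 intrinsics, pixels), "distortion" ([k1, k2, p1, p2, k3] as OpenCV has them; the pictures are not rectified), "world_from_camera" (4x4, takes a point from camera to world coordinates). Camera axes: x right, y up, looking along -z (the intrinsics and any distortion apply to the point x, -y, -z); pixel columns grow to the right and rows downward; lengths in m; the calibration is good to about 2 mm. A picture is of the moment at which its call begins: read the wrist's pose just before it. camera_info takes no time and is no camera call; for the wrist camera it gives the pose at the moment of the call.
- arm.sign_off(): hands the job in; it is judged then, once.
Trained networks look in the newest picture that a camera, given by its name, has taken for a name from the list of things; names that differ only in an ending like _2 or _b are one class to them, and where a whole thing is asked for, a point or a joint stands for the part that bears it (a point fixed in the world has none). Each returns a list of dicts, best first, with "confidence" (0 to 1); they miss things now and then, are a little off and sometimes report something else, mostly with a low value. They report only what shows in the picture. A call takes as long as a camera call.
- arm.recognise(camera, label): "centre" ([x, y, z] in m, in world coordinates, good to about 4 mm: the middle of the surface that is visible of it).
- arm.place_of(camera, label): "centre" ([x, y, z] in m, in world coordinates, good to about 4 mm: a listed point, or the origin of a listed thing).
The state is a dict: "time": time; "q": joint angles; "joint_velocities": joint speeds; "effort": joint torques, N m; "position": TCP position; "ee_rot": TCP orientation; "contact_force": force on the tool from outside, world axes, zero at the start; "wrist_torque": the same for the moment, N m; "width": finger opening in m; "finger_force": force on a finger pad.
Only numpy, scipy, OpenCV 4.12 (cv2) and the standard library are available. Lean on these libraries where they do the work, as an engineer would, in place of code of your own. Each camera call takes 0.05 s, during which the arm holds its last target. There are 200 camera calls.

## Working session

There is one attempt and no reset: what is moved stays moved. The work goes in short steps, Python scripts to look and compute and a tool call to move; the robot and the scene stay as the last step left them, time stands still between calls to the robot, and variables do not carry over. Pictures are saved under pics/ and viewed, at most 14 in all, crops included, and the job is handed in when it is done.

Besides the shell and the picture viewer there is one more tool, called after ">>>" as name([rows], argument=value, ...), one row to a line, values as JSON. step_arm: Moves the arm, as the interface text tells. Shifts and turns lie within -1 to 1; 1 stands for 150 mm of shift or 0.1 rad of turn. Its arguments: {"type":"object","properties":{"commands":{"type":"array","items":{"type":"object","properties":{"hand":{"type":"number"},"xyz":{"type":"array","items":{"type":"number"}},"twist":{"type":"number"}}}}},"required":["commands"]}

```bash
mkdir -p pics; python3 - <<'E'
from bench import arm
import cv2
s=arm.state(); print(s['time'],s['position'],s['ee_rot'],s['width'])
for c in ['top','scene']:
    im=arm.snapshot(c); cv2.imwrite(f'pics/{c}0.png',im[:,:,::-1])
    print(c,arm.camera_info(c)['world_from_camera'].__repr__())
    for n in ['jar','dispenser','brush_holder','round_stand','square_stand','oblong_stand','slate','nail_brush','candle_jar']:
        print(n,[([round(v,3) for v in d['centre']],round(d['confidence'],2)) for d in arm.place_of(c,n)[:2]])
E
```

```text
0.0 [0.23450778 0.65914524 0.22429212] [ 1.70072977e-01  9.85431319e-01 -5.36191394e-04 -1.05520633e-04] 0.09088904289387587
top array([[-0.09431605,  0.97247038, -0.21308648,  0.355075  ],
       [-0.99552886, -0.09324145,  0.01511029,  0.04079545],
       [-0.00517418,  0.21355888,  0.97691649,  1.02835   ],
       [ 0.        ,  0.        ,  0.        ,  1.        ]])
jar [([0.654, 0.135, 0.015], 0.86), ([0.471, 0.273, 0.001], 0.22)]
dispenser [([0.477, -0.247, 0.017], 0.97)]
brush_holder [([0.472, 0.274, 0.013], 0.67)]
round_stand [([0.472, 0.271, 0.0], 0.83)]
square_stand [([0.656, 0.127, 0.001], 0.77)]
oblong_stand [([0.477, -0.246, -0.002], 0.85)]
slate [([0.651, -0.132, -0.002], 0.82), ([0.656, 0.127, 0.003], 0.21)]
nail_brush [([0.425, 0.005, 0.003], 0.67), ([0.478, -0.246, 0.014], 0.45)]
candle_jar [([0.426, 0.003, 0.006], 0.72), ([0.649, 0.294, -0.005], 0.66)]
scene array([[ 0.47546194, -0.54160216,  0.69325539,  1.30173291],
       [ 0.87960562,  0.27908911, -0.38523138, -0.38870448],
       [ 0.01516212,  0.7929542 ,  0.60909256,  0.69785185],
       [ 0.        ,  0.        ,  0.        ,  1.        ]])
jar [([0.656, 0.132, 0.014], 0.96)]
dispenser [([0.475, -0.25, 0.021], 0.79), ([0.471, 0.276, 0.018], 0.69)]
brush_holder [([0.473, 0.276, 0.021], 0.63)]
round_stand [([0.477, 0.273, 0.004], 0.82)]
square_stand [([0.661, 0.127, 0.0], 0.66)]
oblong_stand []
slate [([0.651, -0.131, 0.002], 0.85)]
nail_brush [([0.426, 0.006, 0.002], 0.89)]
candle_jar [([0.654, 0.297, 0.001], 0.89), ([0.471, 0.276, 0.017], 0.26)]
```

View pics/top0.png

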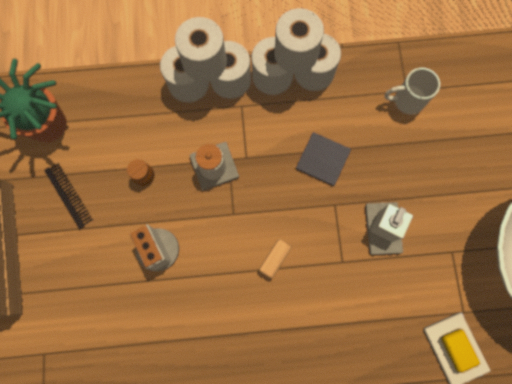

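View pics/scene0.png

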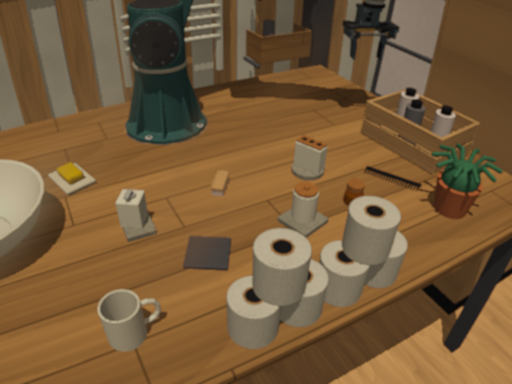

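The top view shows the jar on the square stand (210,165), the dispenser on the oblong stand (388,228), the holder on the round stand (155,248), the slate empty (323,158), the nail brush at (275,260) and the candle at (140,172). The scene view agrees. Next I'll fit outlines to get the yaws.

```bash
cat > h.py <<'E'
import numpy as np, cv2
from bench import arm
from scipy.optimize import differential_evolution
def proj(ci,P):
    T=np.linalg.inv(ci['world_from_camera']); p=(T[:3,:3]@np.asarray(P,float).T).T+T[:3,3]
    p=p*[1,-1,-1]
    return cv2.projectPoints(p.reshape(-1,1,3),np.zeros(3),np.zeros(3),np.array(ci['camera_matrix'],float),np.array(ci['distortion'],float))[0][:,0]
def rect(x,y,a,lx,ly,z,n=25):
    t=np.linspace(-1,1,n); o=np.ones(n)
    p=np.r_[np.c_[t,o],np.c_[t,-o],np.c_[o,t],np.c_[-o,t]]*[lx/2,ly/2]
    c,s=np.cos(a),np.sin(a)
    return np.c_[p@np.array([[c,s],[-s,c]])+[x,y],np.full(len(p),z)]
def fit(g,ci,x,y,lx,ly,z,r=.012,half=np.pi/2):
    def cost(v):
        q=proj(ci,rect(*v,lx,ly,z)).astype(np.float32)
        return -cv2.remap(g,q[:,0].copy(),q[:,1].copy(),cv2.INTER_LINEAR).mean()
    R=differential_evolution(cost,[(x-r,x+r),(y-r,y+r),(-half,half)],seed=1,popsize=25,maxiter=60)
    return R.x,-R.fun
def grad(im):
    im=cv2.GaussianBlur(im.astype(np.float32),(0,0),.7)
    g=sum(np.hypot(cv2.Sobel(im[:,:,k],5,1,0),cv2.Sobel(im[:,:,k],5,0,1)) for k in range(3))
    return np.minimum(g,250).astype(np.float32)
E
python3 - <<'E'
from h import *
im=arm.snapshot('top'); ci=arm.camera_info('top'); g=grad(im)
S=6; tiles=[]
big=cv2.resize(im,None,fx=S,fy=S,interpolation=cv2.INTER_CUBIC)[:,:,::-1].copy()
for n,x,y,lx,ly,z,h in [('holder',.472,.274,.084,.042,.093,1.58),('dispenser',.476,-.248,.056,.056,.091,.79),('square',.657,.128,.092,.092,.015,.79),('oblong',.477,-.246,.116,.072,.015,1.58),('slate',.651,-.131,.1,.1,.01,.79),('nail',.426,.005,.085,.036,.03,1.58)]:
    v,c=fit(g,ci,x,y,lx,ly,z,half=h); print(n,v.round(4),round(c))
    q=proj(ci,rect(*v,lx,ly,z)); 
    for p in q: cv2.circle(big,tuple(((p+.5)*S).astype(int)),1,(255,0,255),-1)
    m=((q.mean(0))*S).astype(int)
    if n!='dispenser': tiles.append(big[m[1]-150:m[1]+150,m[0]-133:m[0]+133].copy() if n!='x' else 0)
tiles.append(np.zeros_like(tiles[0]))
cv2.imwrite('pics/fit.png',np.vstack([np.hstack(tiles[:3]),np.hstack(tiles[3:])]))
E
```

```text
holder [ 0.477   0.2686 -0.0315] 194
dispenser [ 0.4787 -0.2506 -0.5905] 250
square [0.6503 0.1263 0.2424] 173
oblong [ 0.4738 -0.2396 -0.0461] 221
slate [ 0.6484 -0.1294 -0.5367] 228
nail [ 0.4254  0.0072 -0.6917] 188
```

View pics/fit.png

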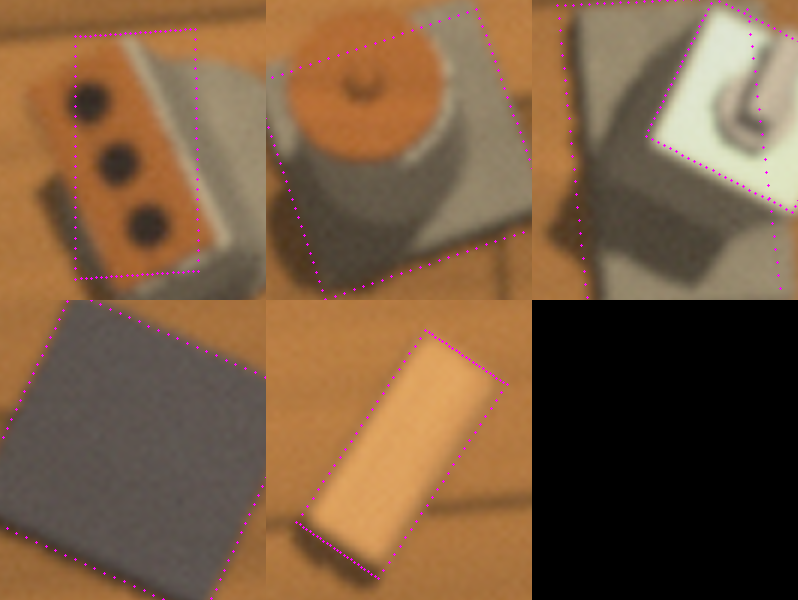

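The overlay shows good fits for the dispenser, slate and nail brush, and the angle is right for the square and oblong stands. The holder fit is wrong: the holes at tile positions (88,102) to (150,226) give a yaw of about +0.38. I'll refit it when I'm near. Now I'll move above the jar.

```bash
cat >> h.py <<'E'
from scipy.spatial.transform import Rotation
def go(x,y,z,yaw=None):
    """print the tool-axis shift (units of 150 mm) and twist (units 0.1) to the goal; yaw = direction of tool y"""
    s=arm.state(); R=Rotation.from_quat(s['ee_rot']).as_matrix(); p=np.array(s['position'])
    yy=np.arctan2(R[1,1],R[0,1]); d=np.array([x,y,z])-p
    if yaw is not None:
        tw=-((yaw-yy+np.pi/2)%np.pi-np.pi/2); print('twist',round(tw/.1,2)); 
        Rn=R@Rotation.from_rotvec([0,0,tw]).as_matrix(); print('shift after twist',(Rn.T@d/.15).round(3))
    print('t',round(s['time'],2),'p',p.round(4),'yaw',round(yy,3),'w',round(s['width'],4),'shift',(R.T@d/.15).round(3))
E
python3 -c "
from h import *
go(.655,.133,.224)"
```

```text
t 1.05 p [0.2346 0.6595 0.225 ] yaw 1.229 w 0.0915 shift [-3.817 -2.368  0.006]
```

>>> step_arm([
  {"xyz": [-0.15, -0.1, 0], "twist": 0, "hand": -1},
  {"xyz": [-0.3, -0.19, 0], "twist": 0, "hand": -1},
  {"xyz": [-0.33, -0.205, 0], "twist": 0, "hand": -1},
  {"xyz": [-0.33, -0.205, 0], "twist": 0, "hand": -1},
  {"xyz": [-0.33, -0.205, 0], "twist": 0, "hand": -1},
  {"xyz": [-0.33, -0.205, 0], "twist": 0, "hand": -1},
  {"xyz": [-0.33, -0.205, 0], "twist": 0, "hand": -1},
  {"xyz": [-0.33, -0.205, 0], "twist": 0, "hand": -1},
  {"xyz": [-0.33, -0.205, 0], "twist": 0, "hand": -1},
  {"xyz": [-0.33, -0.205, 0], "twist": 0, "hand": -1},
])

```text
time: 2.3
position: [0.5751, 0.2287, 0.2251]
ee_rot: [0.17, 0.985, 0.0, 0.0]
contact_force: [0.7, 0.4, -0.3]
width: 0.0913
finger_force: 0.0
```

>>> step_arm([
  {"xyz": [-0.3, -0.19, 0], "twist": 0, "hand": -1},
  {"xyz": [-0.25, -0.15, 0], "twist": 0, "hand": -1},
  {"xyz": [-0.17, -0.1, 0], "twist": 0, "hand": -1},
  {"xyz": [0, 0, 0], "twist": 0, "hand": -1},
  {"xyz": [0, 0, 0], "twist": 0, "hand": -1},
])

```text
time: 2.92
position: [0.6532, 0.1328, 0.2248]
ee_rot: [0.17, 0.985, -0.0, -0.0]
contact_force: [0.1, 0.9, -0.2]
width: 0.0911
finger_force: 0.0
```

```bash
python3 - <<'E'
from h import *
im=arm.snapshot('wrist'); cv2.imwrite('pics/w1.png',im[:,:,::-1])
for n in ['jar','square_stand']: print(n,[(np.round(d['centre'],3),round(d['confidence'],2)) for d in arm.place_of('wrist',n)[:2]])
im=arm.snapshot('top'); ci=arm.camera_info('top')
print(arm.place_of('top','holder') if 0 else '')
go(.655,.133,.064)
E
```

```text
jar [(array([0.653, 0.134, 0.019]), 0.69)]
square_stand []

t 3.12 p [0.6534 0.1336 0.225 ] yaw 1.23 w 0.0912 shift [-0.011 -0.     1.074]
```

View pics/w1.png

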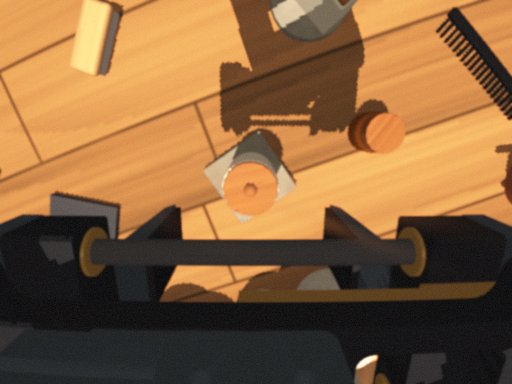

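The wrist view shows the jar lid at (250,187), centred between the fingers (about 253), and the network agrees on about (0.654, 0.134). Descend and grip.

>>> step_arm([
  {"xyz": [0, 0, 0.15], "twist": 0, "hand": -1},
  {"xyz": [0, 0, 0.25], "twist": 0, "hand": -1},
  {"xyz": [0, 0, 0.25], "twist": 0, "hand": -1},
  {"xyz": [0, 0, 0.25], "twist": 0, "hand": -1},
  {"xyz": [0, 0, 0.17], "twist": 0, "hand": -1},
  {"xyz": [0, 0, 0], "twist": 0, "hand": -1},
  {"xyz": [0, 0, 0], "twist": 0, "hand": 1},
  {"xyz": [0, 0, 0], "twist": 0, "hand": 1},
  {"xyz": [0, 0, 0], "twist": 0, "hand": 1},
  {"xyz": [0, 0, 0], "twist": 0, "hand": 1},
])

```text
time: 4.38
position: [0.6542, 0.1329, 0.0653]
ee_rot: [0.17, 0.985, -0.0, 0.0]
contact_force: [-3.2, -3.0, 7.7]
width: 0.061
finger_force: 30.0
```

>>> step_arm([
  {"xyz": [0, 0, 0], "twist": 0, "hand": 1},
  {"xyz": [0, 0, 0], "twist": 0, "hand": 1},
  {"xyz": [0, 0, 0], "twist": 0, "hand": 1},
  {"xyz": [0, 0, 0], "twist": 0, "hand": 1},
])

```text
time: 4.88
position: [0.6542, 0.1329, 0.0653]
ee_rot: [0.17, 0.985, -0.0, 0.0]
contact_force: [-2.7, -3.2, 8.1]
width: 0.0611
finger_force: 30.0
```

>>> step_arm([
  {"xyz": [0, 0, -0.1], "twist": 0, "hand": 1},
  {"xyz": [0, 0, -0.2], "twist": 0, "hand": 1},
  {"xyz": [0, 0, -0.25], "twist": 0, "hand": 1},
  {"xyz": [0, 0, -0.15], "twist": 0, "hand": 1},
  {"xyz": [0, 0, 0], "twist": 0, "hand": 1},
  {"xyz": [0, 0, 0], "twist": 0, "hand": 1},
])

```text
time: 5.62
position: [0.6532, 0.1329, 0.1682]
ee_rot: [0.17, 0.985, -0.0, -0.001]
contact_force: [0.3, -0.6, -2.4]
width: 0.0608
finger_force: 30.0
```

```bash
python3 - <<'E'
from h import *
im=arm.snapshot('top'); ci=arm.camera_info('top'); g=grad(im)
cv2.imwrite('pics/top2.png',cv2.resize(im[100:290,110:310],None,fx=4,fy=4,interpolation=cv2.INTER_CUBIC)[:570,:,::-1])
go(.65,-.13,.062)
h=None
def fit2(n,x,y,lx,ly,z,a0,r=.012):
    def cost(v):
        q=proj(ci,rect(*v,lx,ly,z)).astype(np.float32)
        return -cv2.remap(g,q[:,0].copy(),q[:,1].copy(),cv2.INTER_LINEAR).mean()
    R=differential_evolution(cost,[(x-r,x+r),(y-r,y+r),(a0-.2,a0+.2)],seed=1,popsize=25); print(n,R.x.round(4),-R.fun)
fit2('holder body',.472,.274,.084,.042,.093,.38)
fit2('holder wood',.472,.274,.080,.038,.1,.38)
fit2('square',.656,.128,.092,.092,.015,.24)
E
```

```text
t 5.67 p [0.6531 0.1329 0.1679] yaw 1.229 w 0.0609 shift [-0.569 -1.657  0.707]
holder body [0.4765 0.2629 0.5784] 14.718367576599121
holder wood [0.4763 0.2637 0.5716] 14.631138801574707
square [0.6666 0.1165 0.3227] 13.987565040588379
```

View pics/top2.png

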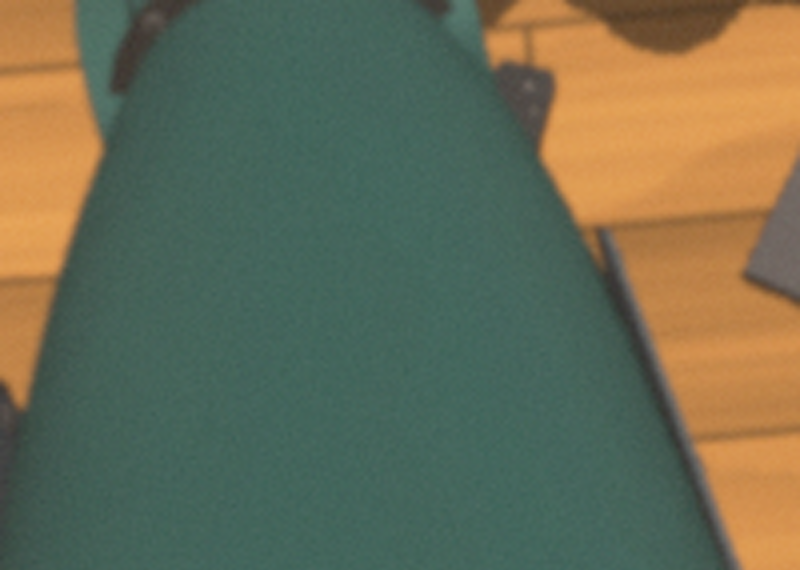

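The arm hides the scene from the top camera. Carry the jar to the slate.

>>> step_arm([
  {"xyz": [-0.03, -0.087, 0], "twist": 0, "hand": 1},
  {"xyz": [-0.06, -0.17, 0], "twist": 0, "hand": 1},
  {"xyz": [-0.09, -0.25, 0], "twist": 0, "hand": 1},
  {"xyz": [-0.1, -0.3, 0], "twist": 0, "hand": 1},
  {"xyz": [-0.1, -0.3, 0], "twist": 0, "hand": 1},
  {"xyz": [-0.09, -0.25, 0], "twist": 0, "hand": 1},
  {"xyz": [-0.06, -0.2, 0], "twist": 0, "hand": 1},
  {"xyz": [-0.04, -0.1, 0], "twist": 0, "hand": 1},
  {"xyz": [0, 0, 0], "twist": 0, "hand": 1},
  {"xyz": [0, 0, 0.1], "twist": 0, "hand": 1},
])

```text
time: 6.92
position: [0.6518, -0.1292, 0.1547]
ee_rot: [0.17, 0.985, 0.0, 0.001]
contact_force: [0.0, 0.3, -2.8]
width: 0.0613
finger_force: 30.0
```

>>> step_arm([
  {"xyz": [0, 0, 0.2], "twist": 0, "hand": 1},
  {"xyz": [0, 0, 0.2], "twist": 0, "hand": 1},
  {"xyz": [0, 0, 0.1], "twist": 0, "hand": 1},
  {"xyz": [0, 0, 0.05], "twist": 0, "hand": 1},
  {"xyz": [0, 0, 0.03], "twist": 0, "hand": 1},
  {"xyz": [0, 0, 0.01], "twist": 0, "hand": 1},
  {"xyz": [0, 0, 0], "twist": 0, "hand": 1},
])

```text
time: 7.8
position: [0.6515, -0.1299, 0.0665]
ee_rot: [0.17, 0.985, -0.0, 0.0]
contact_force: [-0.4, 0.6, -2.8]
width: 0.0612
finger_force: 30.0
```

>>> step_arm([
  {"xyz": [0, 0, 0.02], "twist": 0, "hand": 1},
  {"xyz": [0, 0, 0.015], "twist": 0, "hand": 1},
  {"xyz": [0, 0, 0.005], "twist": 0, "hand": 1},
  {"xyz": [0, 0, 0], "twist": 0, "hand": 1},
])

```text
time: 8.3
position: [0.6511, -0.1298, 0.0603]
ee_rot: [0.17, 0.985, 0.0, -0.0]
contact_force: [-3.7, 0.3, 5.8]
width: 0.0611
finger_force: 30.0
```

Contact is made (+6 N), so I'll open, wait and rise.

>>> step_arm([
  {"xyz": [0, 0, 0], "twist": 0, "hand": 0.0},
  {"xyz": [0, 0, 0], "twist": 0, "hand": -1},
  {"xyz": [0, 0, 0], "twist": 0, "hand": -1},
  {"xyz": [0, 0, 0], "twist": 0, "hand": -1},
  {"xyz": [0, 0, 0], "twist": 0, "hand": -1},
  {"xyz": [0, 0, -0.1], "twist": 0, "hand": -1},
  {"xyz": [0, 0, -0.25], "twist": 0, "hand": -1},
  {"xyz": [0, 0, -0.3], "twist": 0, "hand": -1},
  {"xyz": [0, 0, -0.3], "twist": 0, "hand": -1},
  {"xyz": [0, 0, -0.1], "twist": 0, "hand": -1},
])

```text
time: 9.55
position: [0.6524, -0.1301, 0.2216]
ee_rot: [0.17, 0.985, -0.0, 0.002]
contact_force: [1.4, -0.3, 0.5]
width: 0.091
finger_force: 0.0
```

```bash
python3 - <<'E'
from h import *
im=arm.snapshot('top'); ci=arm.camera_info('top'); g=grad(im)
def fit2(n,x,y,lx,ly,z,a0,r=.012):
    def cost(v):
        q=proj(ci,rect(*v,lx,ly,z)).astype(np.float32)
        return -cv2.remap(g,q[:,0].copy(),q[:,1].copy(),cv2.INTER_LINEAR).mean()
    R=differential_evolution(cost,[(x-r,x+r),(y-r,y+r),(a0-.2,a0+.2)],seed=1,popsize=25); print(n,R.x.round(4),-R.fun)
    for p in proj(ci,rect(*R.x,lx,ly,z)): cv2.circle(big,tuple(((p+.5)*4).astype(int)),1,(255,0,255),-1)
big=cv2.resize(im,None,fx=4,fy=4,interpolation=cv2.INTER_CUBIC)[:,:,::-1].copy()
fit2('holder body',.472,.274,.084,.042,.093,.38)
fit2('square',.656,.128,.092,.092,.015,.24)
cv2.imwrite('pics/top3.png',big[520:1120,480:1280])
print(arm.place_of('top','square_stand')[:1],arm.place_of('top','jar')[:1])
go(.4787,-.2506,.225,-.59)
E
```

```text
holder body [0.4718 0.2708 0.3868] 207.13687133789062
square [0.6563 0.1273 0.2653] 236.12249755859375
[{'centre': [0.6531, 0.1292, 0.0026], 'confidence': 0.7}] [{'centre': [0.6495, -0.1229, 0.0081], 'confidence': 0.48}]
twist -13.23
shift after twist [ 1.309  0.507 -0.049]
t 9.7 p [ 0.6511 -0.1298  0.2178] yaw 1.229 w 0.0914 shift [ 0.813 -1.144 -0.049]
```

View pics/top3.png

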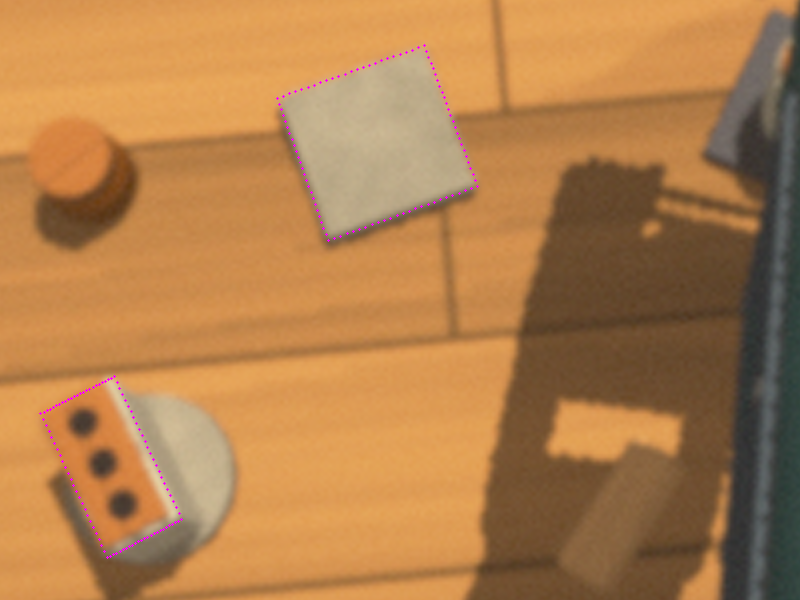

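The refit now follows the holder and square-stand edges, with square (0.656, 0.127, yaw 0.265) and holder (0.472, 0.271, yaw 0.387). Now the dispenser, with tool y at yaw 0.981.

>>> step_arm([
  {"xyz": [0, 0, 0], "twist": 0.8, "hand": -1},
  {"xyz": [0, 0, 0], "twist": 0.9, "hand": -1},
  {"xyz": [0, 0, 0], "twist": 0.78, "hand": -1},
  {"xyz": [0, 0, 0], "twist": 0, "hand": -1},
])

```text
time: 10.2
position: [0.6504, -0.1296, 0.2157]
ee_rot: [0.29, 0.957, -0.0, -0.001]
contact_force: [-0.5, 0.2, -0.7]
width: 0.0908
finger_force: 0.0
```

```bash
python3 -c "
from h import *
go(.478,-.25,.22,.981)"
```

```text
twist 0.0
shift after twist [ 0.509 -1.306 -0.027]
t 10.2 p [ 0.6504 -0.1296  0.2157] yaw 0.981 w 0.0908 shift [ 0.509 -1.306 -0.027]
```

>>> step_arm([
  {"xyz": [0.05, -0.13, 0], "twist": 0, "hand": -1},
  {"xyz": [0.1, -0.25, 0], "twist": 0, "hand": -1},
  {"xyz": [0.12, -0.31, 0], "twist": 0, "hand": -1},
  {"xyz": [0.12, -0.31, 0], "twist": 0, "hand": -1},
  {"xyz": [0.08, -0.206, 0], "twist": 0, "hand": -1},
  {"xyz": [0.04, -0.1, 0], "twist": 0, "hand": -1},
  {"xyz": [0, 0, 0], "twist": 0, "hand": -1},
  {"xyz": [0, 0, 0], "twist": 0, "hand": -1},
])

```text
time: 11.2
position: [0.4793, -0.2498, 0.2174]
ee_rot: [0.29, 0.957, 0.0, 0.0]
contact_force: [0.2, -0.5, 1.2]
width: 0.0911
finger_force: 0.0
```

```bash
python3 - <<'E'
from h import *
im=arm.snapshot('wrist'); cv2.imwrite('pics/w2.png',im[:,:,::-1])
for n in ['dispenser','oblong_stand']: print(n,[(np.round(d['centre'],3),round(d['confidence'],2)) for d in arm.place_of('wrist',n)[:2]])
go(.478,-.25,.06,.981)
E
```

```text
dispenser [(array([ 0.473, -0.25 ,  0.012]), 0.64)]
oblong_stand []
twist 0.01
shift after twist [ 0.005 -0.007  1.049]
t 11.35 p [ 0.4793 -0.2496  0.2173] yaw 0.982 w 0.0913 shift [ 0.005 -0.007  1.049]
```

View pics/w2.png

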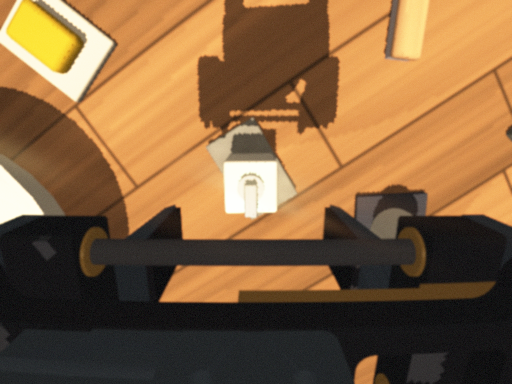

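The wrist view shows the dispenser at (250,187), square to the jaws and centred between them. Descend and grip.

>>> step_arm([
  {"xyz": [0, 0, 0.15], "twist": 0, "hand": -1},
  {"xyz": [0, 0, 0.25], "twist": 0, "hand": -1},
  {"xyz": [0, 0, 0.25], "twist": 0, "hand": -1},
  {"xyz": [0, 0, 0.25], "twist": 0, "hand": -1},
  {"xyz": [0, 0, 0.15], "twist": 0, "hand": -1},
  {"xyz": [0, 0, 0], "twist": 0, "hand": -1},
  {"xyz": [0, 0, 0], "twist": 0, "hand": 1},
  {"xyz": [0, 0, 0], "twist": 0, "hand": 1},
  {"xyz": [0, 0, 0], "twist": 0, "hand": 1},
  {"xyz": [0, 0, 0], "twist": 0, "hand": 1},
])

```text
time: 12.6
position: [0.4788, -0.2503, 0.0604]
ee_rot: [0.291, 0.957, -0.0, 0.0]
contact_force: [-1.3, 0.1, 7.4]
width: 0.056
finger_force: 30.0
```

>>> step_arm([
  {"xyz": [0, 0, 0], "twist": 0, "hand": 1},
  {"xyz": [0, 0, 0], "twist": 0, "hand": 1},
  {"xyz": [0, 0, 0], "twist": 0, "hand": 1},
])

```text
time: 12.98
position: [0.4788, -0.2503, 0.0605]
ee_rot: [0.291, 0.957, -0.0, 0.0]
contact_force: [-2.7, -0.7, 7.3]
width: 0.0559
finger_force: 30.0
```

>>> step_arm([
  {"xyz": [0, 0, -0.1], "twist": 0, "hand": 1},
  {"xyz": [0, 0, -0.2], "twist": 0, "hand": 1},
  {"xyz": [0, 0, -0.3], "twist": 0, "hand": 1},
  {"xyz": [0, 0, -0.3], "twist": 0, "hand": 1},
  {"xyz": [0, 0, -0.15], "twist": 0, "hand": 1},
  {"xyz": [0, 0, 0], "twist": 0, "hand": 1},
  {"xyz": [0, 0, 0], "twist": 0, "hand": 1},
])

```text
time: 13.85
position: [0.478, -0.2497, 0.2166]
ee_rot: [0.291, 0.957, 0.0, -0.001]
contact_force: [-0.3, 0.1, -3.1]
width: 0.0559
finger_force: 30.0
```

```bash
python3 -c "
from h import *
go(.656,.1275,.06,1.836)"
```

```text
twist -8.55
shift after twist [-1.805  2.115  1.044]
t 13.85 p [ 0.478  -0.2497  0.2166] yaw 0.981 w 0.0559 shift [0.411 2.75  1.044]
```

>>> step_arm([
  {"xyz": [0, 0, 0], "twist": -0.5, "hand": 1},
  {"xyz": [0, 0, 0], "twist": -0.9, "hand": 1},
  {"xyz": [0, 0, 0], "twist": -1, "hand": 1},
  {"xyz": [0, 0, 0], "twist": -1, "hand": 1},
  {"xyz": [0, 0, 0], "twist": -1, "hand": 1},
  {"xyz": [0, 0, 0], "twist": -1, "hand": 1},
  {"xyz": [0, 0, 0], "twist": -1, "hand": 1},
  {"xyz": [0, 0, 0], "twist": -1, "hand": 1},
  {"xyz": [0, 0, 0], "twist": -0.75, "hand": 1},
  {"xyz": [0, 0, 0], "twist": -0.4, "hand": 1},
])

```text
time: 15.1
position: [0.4779, -0.2496, 0.2158]
ee_rot: [-0.133, 0.991, 0.001, -0.001]
contact_force: [1.0, 0.3, -3.0]
width: 0.0557
finger_force: 30.0
```

>>> step_arm([
  {"xyz": [-0.09, 0.105, 0], "twist": 0, "hand": 1},
  {"xyz": [-0.18, 0.21, 0], "twist": 0, "hand": 1},
  {"xyz": [-0.22, 0.26, 0], "twist": 0, "hand": 1},
  {"xyz": [-0.22, 0.26, 0], "twist": 0, "hand": 1},
  {"xyz": [-0.22, 0.26, 0], "twist": 0, "hand": 1},
  {"xyz": [-0.22, 0.26, 0], "twist": 0, "hand": 1},
  {"xyz": [-0.22, 0.26, 0], "twist": 0, "hand": 1},
  {"xyz": [-0.22, 0.25, 0], "twist": 0, "hand": 1},
  {"xyz": [-0.14, 0.16, 0], "twist": 0, "hand": 1},
  {"xyz": [-0.07, 0.08, 0], "twist": 0, "hand": 1},
])

```text
time: 16.35
position: [0.6561, 0.1267, 0.2156]
ee_rot: [-0.133, 0.991, -0.0, -0.001]
contact_force: [-0.3, -1.0, -3.4]
width: 0.0557
finger_force: 30.0
```

```bash
python3 -c "
from h import *
go(.656,.1275,.06,1.836)"
```

```text
twist 0.01
shift after twist [-0.003  0.005  1.037]
t 16.35 p [0.6561 0.1267 0.2156] yaw 1.837 w 0.0557 shift [-0.003  0.005  1.037]
```

>>> step_arm([
  {"xyz": [0, 0.005, 0.1], "twist": 0, "hand": 1},
  {"xyz": [0, 0, 0.22], "twist": 0, "hand": 1},
  {"xyz": [0, 0, 0.25], "twist": 0, "hand": 1},
  {"xyz": [0, 0, 0.22], "twist": 0, "hand": 1},
  {"xyz": [0, 0, 0.12], "twist": 0, "hand": 1},
  {"xyz": [0, 0, 0.06], "twist": 0, "hand": 1},
  {"xyz": [0, 0, 0.03], "twist": 0, "hand": 1},
  {"xyz": [0, 0, 0.01], "twist": 0, "hand": 1},
  {"xyz": [0, 0, 0], "twist": 0, "hand": 1},
])

```text
time: 17.48
position: [0.6566, 0.1262, 0.0666]
ee_rot: [-0.132, 0.991, 0.0, 0.001]
contact_force: [0.3, -0.3, -3.2]
width: 0.0558
finger_force: 30.0
```

>>> step_arm([
  {"xyz": [0, 0.005, 0.02], "twist": 0, "hand": 1},
  {"xyz": [0, 0, 0.015], "twist": 0, "hand": 1},
  {"xyz": [0, 0, 0.007], "twist": 0, "hand": 1},
  {"xyz": [0, 0, 0], "twist": 0, "hand": 1},
])

```text
time: 17.98
position: [0.6561, 0.1269, 0.0605]
ee_rot: [-0.132, 0.991, 0.0, -0.0]
contact_force: [-6.0, -0.7, 11.6]
width: 0.0559
finger_force: 30.0
```

>>> step_arm([
  {"xyz": [0, 0, -0.005], "twist": 0, "hand": 0.0},
  {"xyz": [0, 0, 0], "twist": 0, "hand": -1},
  {"xyz": [0, 0, 0], "twist": 0, "hand": -1},
  {"xyz": [0, 0, 0], "twist": 0, "hand": -1},
  {"xyz": [0, 0, -0.1], "twist": 0, "hand": -1},
  {"xyz": [0, 0, -0.25], "twist": 0, "hand": -1},
  {"xyz": [0, 0, -0.3], "twist": 0, "hand": -1},
  {"xyz": [0, 0, -0.3], "twist": 0, "hand": -1},
  {"xyz": [0, 0, -0.12], "twist": 0, "hand": -1},
  {"xyz": [0, 0, 0], "twist": 0, "hand": -1},
])

```text
time: 19.23
position: [0.6565, 0.1269, 0.2221]
ee_rot: [-0.132, 0.991, 0.0, 0.001]
contact_force: [0.0, -0.7, -0.4]
width: 0.0912
finger_force: 0.0
```

```bash
python3 -c "
from h import *
im=arm.snapshot('top'); ci=arm.camera_info('top'); g=grad(im)
v,c=fit(g,ci,.474,-.24,.116,.072,.015,half=.3);print('oblong',v.round(4),c)
im=arm.snapshot('scene'); print(arm.place_of('scene','oblong_stand')[:1],arm.place_of('scene','dispenser')[:1])
big=cv2.resize(arm.snapshot('top'),None,fx=5,fy=5,interpolation=cv2.INTER_CUBIC)[:,:,::-1].copy()
for p in proj(ci,rect(*v,.116,.072,.015)): cv2.circle(big,tuple(((p+.5)*5).astype(int)),1,(255,0,255),-1)
cv2.imwrite('pics/ob.png',big[950:1350,1700:2200])
go(.472,.271,.225,.387+np.pi/2)"
```

```text
oblong [ 0.473  -0.2464 -0.0453] 244.12701416015625
[{'centre': [0.4759, -0.2464, 0.0023], 'confidence': 0.57}] [{'centre': [0.6558, 0.128, 0.0198], 'confidence': 0.61}]
twist -1.22
shift after twist [ 0.769  1.352 -0.036]
t 19.48 p [0.6553 0.1268 0.2192] yaw 1.836 w 0.0914 shift [ 0.927  1.248 -0.036]
```

View pics/ob.png

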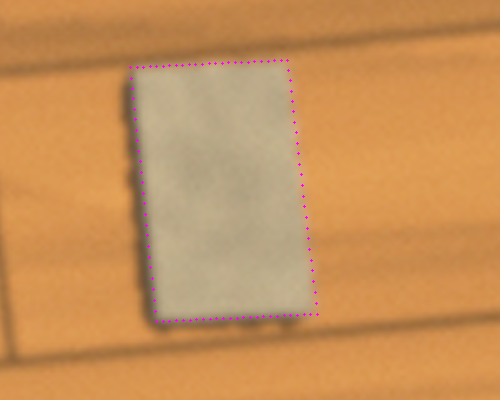

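The oblong stand outline fits its edges exactly, (0.473, -0.246, yaw -0.045), and the dispenser is in place at (0.656, 0.128). Now the holder.

>>> step_arm([
  {"xyz": [0, 0, 0], "twist": -0.6, "hand": -1},
  {"xyz": [0, 0, 0], "twist": -0.62, "hand": -1},
  {"xyz": [0.07, 0.12, 0], "twist": 0, "hand": -1},
  {"xyz": [0.14, 0.25, 0], "twist": 0, "hand": -1},
  {"xyz": [0.16, 0.28, 0], "twist": 0, "hand": -1},
  {"xyz": [0.16, 0.28, 0], "twist": 0, "hand": -1},
  {"xyz": [0.14, 0.25, 0], "twist": 0, "hand": -1},
  {"xyz": [0.1, 0.17, 0], "twist": 0, "hand": -1},
  {"xyz": [0, 0, 0], "twist": 0, "hand": -1},
  {"xyz": [0, 0, 0], "twist": 0, "hand": -1},
])

```text
time: 20.72
position: [0.4725, 0.2707, 0.2207]
ee_rot: [-0.192, 0.981, -0.0, -0.0]
contact_force: [-0.1, 0.1, -0.3]
width: 0.0912
finger_force: 0.0
```

```bash
python3 - <<'E'
from h import *
im=arm.snapshot('wrist'); cv2.imwrite('pics/w3.png',im[:,:,::-1])
for n in ['brush_holder','round_stand']: print(n,[(np.round(d['centre'],3),round(d['confidence'],2)) for d in arm.place_of('wrist',n)[:2]])
go(.472,.271,.06,.387+np.pi/2)
E
```

```text
brush_holder [(array([0.471, 0.271, 0.016]), 0.63)]
round_stand []
twist -0.01
shift after twist [0.005 0.007 1.072]
t 20.88 p [0.473  0.2704 0.2207] yaw 1.957 w 0.0909 shift [0.005 0.007 1.072]
```

View pics/w3.png

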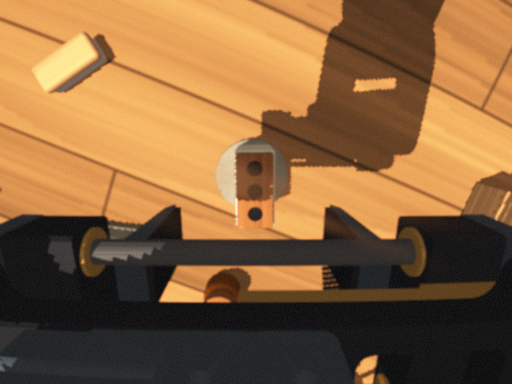

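The wrist view shows the holder at (254,190), aligned with the jaws and centred. Descend and grip.

>>> step_arm([
  {"xyz": [0.005, 0.005, 0.15], "twist": 0, "hand": -1},
  {"xyz": [0, 0, 0.25], "twist": 0, "hand": -1},
  {"xyz": [0, 0, 0.25], "twist": 0, "hand": -1},
  {"xyz": [0, 0, 0.25], "twist": 0, "hand": -1},
  {"xyz": [0, 0, 0.17], "twist": 0, "hand": -1},
  {"xyz": [0, 0, 0], "twist": 0, "hand": -1},
  {"xyz": [0, 0, 0], "twist": 0, "hand": 1},
  {"xyz": [0, 0, 0], "twist": 0, "hand": 1},
  {"xyz": [0, 0, 0], "twist": 0, "hand": 1},
  {"xyz": [0, 0, 0], "twist": 0, "hand": 1},
])

```text
time: 22.12
position: [0.4719, 0.2713, 0.0609]
ee_rot: [-0.192, 0.981, 0.0, 0.0]
contact_force: [-1.2, 0.4, 1.1]
width: 0.0538
finger_force: 0.0
```

>>> step_arm([
  {"xyz": [0, 0, 0], "twist": 0, "hand": 1},
  {"xyz": [0, 0, 0], "twist": 0, "hand": 1},
  {"xyz": [0, 0, 0], "twist": 0, "hand": 1},
  {"xyz": [0, 0, 0], "twist": 0, "hand": 1},
])

```text
time: 22.62
position: [0.4717, 0.2713, 0.0605]
ee_rot: [-0.192, 0.981, 0.0, 0.0]
contact_force: [-1.8, 1.6, 5.4]
width: 0.0418
finger_force: 30.0
```

>>> step_arm([
  {"xyz": [0, 0, -0.1], "twist": 0, "hand": 1},
  {"xyz": [0, 0, -0.2], "twist": 0, "hand": 1},
  {"xyz": [0, 0, -0.3], "twist": 0, "hand": 1},
  {"xyz": [0, 0, -0.3], "twist": 0, "hand": 1},
  {"xyz": [0, 0, -0.15], "twist": 0, "hand": 1},
  {"xyz": [0, 0, 0], "twist": -0.6, "hand": 1},
  {"xyz": [0, 0, 0], "twist": 0, "hand": 1},
])

```text
time: 23.5
position: [0.4715, 0.271, 0.2186]
ee_rot: [-0.222, 0.975, 0.0, 0.0]
contact_force: [-0.4, 0.0, -1.7]
width: 0.0417
finger_force: 30.0
```

```bash
python3 -c "
from h import *
go(.4735,-.2464,.06,-.045+np.pi/2)
im=arm.snapshot('top')
import json;print(arm.place_of('top','round_stand')[:2])
ci=arm.camera_info('top')"
```

```text
twist 4.92
shift after twist [-0.168 -3.446  1.057]
t 23.5 p [0.4715 0.271  0.2186] yaw 2.018 w 0.0417 shift [ 1.479 -3.117  1.057]
[{'centre': [0.4716, 0.2698, -0.0015], 'confidence': 0.55}, {'centre': [0.6483, -0.1272, 0.0087], 'confidence': 0.24}]
```

>>> step_arm([
  {"xyz": [0, 0, 0], "twist": 0.5, "hand": 1},
  {"xyz": [0, 0, 0], "twist": 0.9, "hand": 1},
  {"xyz": [0, 0, 0], "twist": 1, "hand": 1},
  {"xyz": [0, 0, 0], "twist": 1, "hand": 1},
  {"xyz": [0, 0, 0], "twist": 0.9, "hand": 1},
  {"xyz": [0, 0, 0], "twist": 0.62, "hand": 1},
  {"xyz": [0, 0, 0], "twist": 0, "hand": 1},
])

```text
time: 24.48
position: [0.4714, 0.2711, 0.2176]
ee_rot: [0.023, 1.0, -0.0, -0.0]
contact_force: [0.9, 0.9, -1.7]
width: 0.0417
finger_force: 30.0
```

>>> step_arm([
  {"xyz": [-0.01, -0.12, 0], "twist": 0, "hand": 1},
  {"xyz": [-0.01, -0.24, 0], "twist": 0, "hand": 1},
  {"xyz": [-0.02, -0.34, 0], "twist": 0, "hand": 1},
  {"xyz": [-0.02, -0.36, 0], "twist": 0, "hand": 1},
  {"xyz": [-0.02, -0.36, 0], "twist": 0, "hand": 1},
  {"xyz": [-0.02, -0.36, 0], "twist": 0, "hand": 1},
  {"xyz": [-0.02, -0.36, 0], "twist": 0, "hand": 1},
  {"xyz": [-0.02, -0.36, 0], "twist": 0, "hand": 1},
  {"xyz": [-0.02, -0.34, 0], "twist": 0, "hand": 1},
  {"xyz": [-0.01, -0.3, 0], "twist": 0, "hand": 1},
])

```text
time: 25.72
position: [0.475, -0.203, 0.2179]
ee_rot: [0.022, 1.0, -0.0, -0.0]
contact_force: [0.6, 0.2, -2.5]
width: 0.0418
finger_force: 30.0
```

>>> step_arm([
  {"xyz": [0, -0.2, 0], "twist": 0, "hand": 1},
  {"xyz": [0, -0.1, 0], "twist": 0, "hand": 1},
  {"xyz": [0, 0, 0], "twist": 0, "hand": 1},
  {"xyz": [0, 0, 0], "twist": 0, "hand": 1},
])

```text
time: 26.22
position: [0.4738, -0.2447, 0.2178]
ee_rot: [0.022, 1.0, 0.0, -0.0]
contact_force: [0.2, 0.1, -1.8]
width: 0.0421
finger_force: 30.0
```

```bash
python3 -c "
from h import *
go(.4735,-.2464,.06,-.045+np.pi/2)"
```

```text
twist 0.01
shift after twist [ 1.000e-03 -1.200e-02  1.052e+00]
t 26.23 p [ 0.4738 -0.2447  0.2178] yaw 1.527 w 0.0421 shift [ 1.000e-03 -1.200e-02  1.052e+00]
```

>>> step_arm([
  {"xyz": [0, -0.012, 0.1], "twist": 0, "hand": 1},
  {"xyz": [0, 0, 0.22], "twist": 0, "hand": 1},
  {"xyz": [0, 0, 0.25], "twist": 0, "hand": 1},
  {"xyz": [0, 0, 0.22], "twist": 0, "hand": 1},
  {"xyz": [0, 0, 0.12], "twist": 0, "hand": 1},
  {"xyz": [0, 0, 0.06], "twist": 0, "hand": 1},
  {"xyz": [0, 0, 0.03], "twist": 0, "hand": 1},
  {"xyz": [0, 0, 0.01], "twist": 0, "hand": 1},
  {"xyz": [0, 0, 0], "twist": 0, "hand": 1},
])

```text
time: 27.35
position: [0.4743, -0.2475, 0.067]
ee_rot: [0.022, 1.0, -0.0, 0.0]
contact_force: [0.0, -0.9, -2.7]
width: 0.042
finger_force: 30.0
```

>>> step_arm([
  {"xyz": [0, 0.005, 0.02], "twist": 0, "hand": 1},
  {"xyz": [0, 0, 0.015], "twist": 0, "hand": 1},
  {"xyz": [0, 0, 0.007], "twist": 0, "hand": 1},
  {"xyz": [0, 0, 0], "twist": 0, "hand": 1},
])

```text
time: 27.85
position: [0.474, -0.2464, 0.0605]
ee_rot: [0.022, 1.0, 0.0, -0.0]
contact_force: [-3.5, 3.2, 9.8]
width: 0.0417
finger_force: 30.0
```

>>> step_arm([
  {"xyz": [0, 0, -0.005], "twist": 0, "hand": 0.0},
  {"xyz": [0, 0, 0], "twist": 0, "hand": -1},
  {"xyz": [0, 0, 0], "twist": 0, "hand": -1},
  {"xyz": [0, 0, 0], "twist": 0, "hand": -1},
  {"xyz": [0, 0, 0], "twist": 0, "hand": -1},
  {"xyz": [0, 0, -0.1], "twist": 0, "hand": -1},
  {"xyz": [0, 0, -0.25], "twist": 0, "hand": -1},
  {"xyz": [0, 0, -0.3], "twist": 0, "hand": -1},
  {"xyz": [0, 0, -0.3], "twist": 0, "hand": -1},
  {"xyz": [0, 0, -0.12], "twist": 0, "hand": -1},
])

```text
time: 29.1
position: [0.4748, -0.247, 0.2248]
ee_rot: [0.022, 1.0, -0.001, 0.002]
contact_force: [-0.4, 0.1, 0.1]
width: 0.091
finger_force: 0.0
```

```bash
cat > circ.py <<'E'
from h import *
def circle(g,ci,x,y,d,z,r=.012):
    t=np.linspace(0,2*np.pi,90)
    def cost(v):
        q=proj(ci,np.c_[v[0]+d/2*np.cos(t),v[1]+d/2*np.sin(t),0*t+z]).astype(np.float32)
        return -cv2.remap(g,q[:,0].copy(),q[:,1].copy(),cv2.INTER_LINEAR).mean()
    R=differential_evolution(cost,[(x-r,x+r),(y-r,y+r)],seed=1); return R.x.round(4),-R.fun
E
python3 -c "
from circ import *
im=arm.snapshot('top'); ci=arm.camera_info('top'); g=grad(im)
print('round',circle(g,ci,.472,.271,.096,.015)); print('lid',circle(g,ci,.65,-.13,.058,.096), circle(g,ci,.65,-.13,.062,.088))
im=arm.snapshot('scene'); ci=arm.camera_info('scene'); g=grad(im)
print('round s',circle(g,ci,.472,.271,.096,.015)); print('lid s',circle(g,ci,.65,-.13,.058,.096))
go(.651,-.13,.22)"
```

```text
round (array([0.4736, 0.2696]), np.float64(215.96392822265625))
lid (array([ 0.6501, -0.1297]), np.float64(192.33509826660156)) (array([ 0.654 , -0.1318]), np.float64(177.52627563476562))
round s (array([0.4736, 0.2698]), np.float64(225.272216796875))
lid s (array([ 0.6535, -0.1306]), np.float64(138.63677978515625))
t 29.2 p [ 0.4747 -0.2469  0.2234] yaw 1.526 w 0.0911 shift [-1.139  0.831  0.025]
```

>>> step_arm([
  {"xyz": [-0.1, 0.07, 0], "twist": 0, "hand": -1},
  {"xyz": [-0.2, 0.15, 0], "twist": 0, "hand": -1},
  {"xyz": [-0.25, 0.18, 0], "twist": 0, "hand": -1},
  {"xyz": [-0.25, 0.18, 0], "twist": 0, "hand": -1},
  {"xyz": [-0.2, 0.15, 0], "twist": 0, "hand": -1},
  {"xyz": [-0.14, 0.1, 0], "twist": 0, "hand": -1},
  {"xyz": [0, 0, 0], "twist": 0, "hand": -1},
  {"xyz": [0, 0, 0], "twist": 0, "hand": -1},
])

```text
time: 30.2
position: [0.6497, -0.1294, 0.2197]
ee_rot: [0.022, 1.0, 0.0, -0.001]
contact_force: [0.5, 0.6, 0.1]
width: 0.0914
finger_force: 0.0
```

```bash
python3 - <<'E'
from h import *
im=arm.snapshot('wrist'); cv2.imwrite('pics/w4.png',im[:,:,::-1])
print([(np.round(d['centre'],3),round(d['confidence'],2)) for d in arm.place_of('wrist','jar')[:2]])
go(.651,-.13,.06)
E
```

```text
[(array([ 0.652, -0.127,  0.013]), 0.64)]
t 30.3 p [ 0.6497 -0.1299  0.2206] yaw 1.526 w 0.0912 shift [-0.01  -0.     1.071]
```

View pics/w4.png

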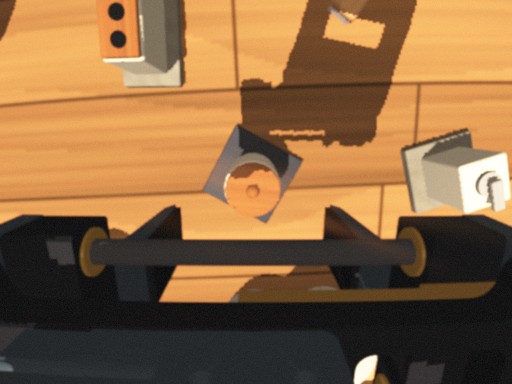

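The wrist view shows the jar at (252,189), centred between the jaws and upright. The holder (about 140,40) and the dispenser (about 455,175) are on their stands. Descend and grip.

>>> step_arm([
  {"xyz": [-0.01, 0, 0.15], "twist": 0, "hand": -1},
  {"xyz": [0, 0, 0.25], "twist": 0, "hand": -1},
  {"xyz": [0, 0, 0.25], "twist": 0, "hand": -1},
  {"xyz": [0, 0, 0.25], "twist": 0, "hand": -1},
  {"xyz": [0, 0, 0.17], "twist": 0, "hand": -1},
  {"xyz": [0, 0, 0], "twist": 0, "hand": -1},
  {"xyz": [0, 0, 0], "twist": 0, "hand": 1},
  {"xyz": [0, 0, 0], "twist": 0, "hand": 1},
  {"xyz": [0, 0, 0], "twist": 0, "hand": 1},
  {"xyz": [0, 0, 0], "twist": 0, "hand": 1},
])

```text
time: 31.55
position: [0.6523, -0.1299, 0.0617]
ee_rot: [0.022, 1.0, -0.0, 0.001]
contact_force: [-1.5, 0.8, 6.9]
width: 0.0611
finger_force: 30.0
```

>>> step_arm([
  {"xyz": [0, 0, 0], "twist": 0, "hand": 1},
  {"xyz": [0, 0, 0], "twist": 0, "hand": 1},
  {"xyz": [0, 0, 0], "twist": 0, "hand": 1},
])

```text
time: 31.92
position: [0.6523, -0.1299, 0.0617]
ee_rot: [0.022, 1.0, -0.0, 0.0]
contact_force: [-2.0, 1.7, 7.0]
width: 0.0615
finger_force: 30.0
```

>>> step_arm([
  {"xyz": [0, 0, -0.1], "twist": 0, "hand": 1},
  {"xyz": [0, 0, -0.2], "twist": 0, "hand": 1},
  {"xyz": [0, 0, -0.3], "twist": 0, "hand": 1},
  {"xyz": [0, 0, -0.3], "twist": 0, "hand": 1},
  {"xyz": [0, 0, -0.2], "twist": 0, "hand": 1},
  {"xyz": [0, 0, 0], "twist": 0, "hand": 1},
  {"xyz": [0, 0, 0], "twist": 0, "hand": 1},
])

```text
time: 32.8
position: [0.6511, -0.1297, 0.2248]
ee_rot: [0.022, 1.0, 0.0, -0.001]
contact_force: [0.7, 1.0, -2.5]
width: 0.0613
finger_force: 30.0
```

```bash
python3 -c "
from h import *
go(.4736,.2697,.065)"
```

```text
t 32.8 p [ 0.6511 -0.1297  0.2248] yaw 1.526 w 0.0613 shift [1.3   2.607 1.067]
```

>>> step_arm([
  {"xyz": [0.06, 0.12, 0], "twist": 0, "hand": 1},
  {"xyz": [0.11, 0.22, 0], "twist": 0, "hand": 1},
  {"xyz": [0.15, 0.3, 0], "twist": 0, "hand": 1},
  {"xyz": [0.16, 0.32, 0], "twist": 0, "hand": 1},
  {"xyz": [0.16, 0.32, 0], "twist": 0, "hand": 1},
  {"xyz": [0.16, 0.32, 0], "twist": 0, "hand": 1},
  {"xyz": [0.16, 0.32, 0], "twist": 0, "hand": 1},
  {"xyz": [0.14, 0.28, 0], "twist": 0, "hand": 1},
  {"xyz": [0.1, 0.2, 0], "twist": 0, "hand": 1},
  {"xyz": [0.1, 0.207, 0], "twist": 0, "hand": 1},
])

```text
time: 34.05
position: [0.4725, 0.2708, 0.2247]
ee_rot: [0.022, 1.0, -0.0, -0.001]
contact_force: [-0.5, 0.0, -2.2]
width: 0.0615
finger_force: 30.0
```

>>> step_arm([
  {"xyz": [0, 0, 0], "twist": 0, "hand": 1},
  {"xyz": [0, 0, 0.1], "twist": 0, "hand": 1},
  {"xyz": [0, 0, 0.22], "twist": 0, "hand": 1},
  {"xyz": [0, 0, 0.25], "twist": 0, "hand": 1},
  {"xyz": [0, 0, 0.22], "twist": 0, "hand": 1},
  {"xyz": [0, 0, 0.12], "twist": 0, "hand": 1},
  {"xyz": [0, 0, 0.06], "twist": 0, "hand": 1},
  {"xyz": [0, 0, 0.03], "twist": 0, "hand": 1},
  {"xyz": [0, 0, 0], "twist": 0, "hand": 1},
])

```text
time: 35.17
position: [0.4749, 0.2697, 0.0763]
ee_rot: [0.022, 1.0, 0.0, 0.0]
contact_force: [0.2, -0.4, -2.1]
width: 0.061
finger_force: 30.0
```

```bash
python3 -c "
from h import *
go(.4736,.2697,.0667)"
```

```text
t 35.17 p [0.4749 0.2697 0.0763] yaw 1.526 w 0.061 shift [ 0.009 -0.     0.064]
```

>>> step_arm([
  {"xyz": [0.005, 0, 0.03], "twist": 0, "hand": 1},
  {"xyz": [0, 0, 0.02], "twist": 0, "hand": 1},
  {"xyz": [0, 0, 0.012], "twist": 0, "hand": 1},
  {"xyz": [0, 0, 0.005], "twist": 0, "hand": 1},
  {"xyz": [0, 0, 0], "twist": 0, "hand": 1},
])

```text
time: 35.8
position: [0.4739, 0.2697, 0.0666]
ee_rot: [0.022, 1.0, -0.0, -0.0]
contact_force: [-5.9, -3.3, 16.3]
width: 0.0613
finger_force: 30.0
```

>>> step_arm([
  {"xyz": [0, 0, -0.01], "twist": 0, "hand": 0.0},
  {"xyz": [0, 0, 0], "twist": 0, "hand": -1},
  {"xyz": [0, 0, 0], "twist": 0, "hand": -1},
  {"xyz": [0, 0, 0], "twist": 0, "hand": -1},
  {"xyz": [0, 0, 0], "twist": 0, "hand": -1},
  {"xyz": [0, 0, -0.1], "twist": 0, "hand": -1},
  {"xyz": [0, 0, -0.25], "twist": 0, "hand": -1},
  {"xyz": [0, 0, -0.3], "twist": 0, "hand": -1},
  {"xyz": [0, 0, -0.3], "twist": 0, "hand": -1},
  {"xyz": [0, 0, -0.15], "twist": 0, "hand": -1},
])

```text
time: 37.05
position: [0.4745, 0.27, 0.2359]
ee_rot: [0.022, 1.0, 0.001, 0.002]
contact_force: [-0.3, -0.7, 0.5]
width: 0.0912
finger_force: 0.0
```

>>> step_arm([
  {"xyz": [-0.2, -0.2, 0], "twist": 0, "hand": -1},
  {"xyz": [-0.3, -0.3, 0], "twist": 0, "hand": -1},
  {"xyz": [-0.2, -0.3, 0], "twist": 0, "hand": -1},
  {"xyz": [-0.2, -0.3, 0], "twist": 0, "hand": -1},
  {"xyz": [-0.1, -0.3, 0], "twist": 0, "hand": -1},
  {"xyz": [0, -0.2, 0], "twist": 0, "hand": -1},
  {"xyz": [0, 0, 0], "twist": 0, "hand": -1},
  {"xyz": [0, 0, 0], "twist": 0, "hand": -1},
])

```text
time: 38.05
position: [0.6122, 0.0244, 0.233]
ee_rot: [0.022, 1.0, 0.0, 0.0]
contact_force: [1.4, 0.5, 0.7]
width: 0.0911
finger_force: 0.0
```

```bash
python3 - <<'E'
from circ import *
im=arm.snapshot('scene'); cv2.imwrite('pics/end.png',im[:,:,::-1])
P=lambda c,n:print(c,n,[(np.round(d['centre'],3),round(d['confidence'],2)) for d in arm.place_of(c,n)[:1]])
for n in ['jar','dispenser','brush_holder','nail_brush','candle_jar']: P('scene',n)
im=arm.snapshot('top'); ci=arm.camera_info('top'); g=grad(im)
for n in ['jar','dispenser','brush_holder']: P('top',n)
print(fit(g,ci,.4735,-.2464,.084,.042,.093,half=.3),circle(g,ci,.4736,.2697,.058,.101)); go(0.6,0,.22)
E
```

```text
scene jar [(array([0.476, 0.27 , 0.014]), 0.73)]
scene dispenser [(array([0.656, 0.127, 0.019]), 0.63)]
scene brush_holder [(array([ 0.476, -0.24 ,  0.019]), 0.75)]
scene nail_brush [(array([0.423, 0.006, 0.004]), 0.73)]
scene candle_jar [(array([0.654, 0.296, 0.004]), 0.75)]
top jar [(array([0.468, 0.273, 0.014]), 0.88)]
top dispenser []
top brush_holder [(array([ 0.477, -0.246,  0.014]), 0.93)]
(array([ 0.4770712 , -0.24925422, -0.03599462]), np.float64(184.08349609375)) (array([0.471 , 0.2696]), np.float64(191.29640197753906))
t 38.55 p [0.6122 0.0241 0.2323] yaw 1.526 w 0.0913 shift [ 0.074 -0.164  0.082]
```

View pics/end.png

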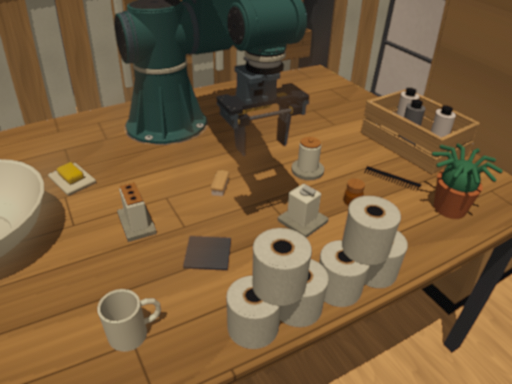

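The final view shows the jar on the round stand (308,158), the dispenser on the square stand (304,208) and the holder on the oblong stand (133,212). The slate is empty, the bystanders haven't moved and the gripper is clear.

```bash
python3 -c "
from bench import arm
print(arm.sign_off())"
```

```text
the job is handed in; nothing more can be done
None
```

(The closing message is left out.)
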